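Sort the fit-up parts back into their rack and bins at the welding bench

ROBOT

A 6-joint arm with a two-finger parallel gripper is mounted at the origin on the work surface. World frame = base frame: x ahead of the robot, y to its left, z up, the work surface at z = 0. Lengths are in m, angles in degrees, forces in N, time in s.
With the tool pointing down it reaches from about 0.375 to 0.75 m from the base axis. Payload 9 kg.
Tool frame: the origin (TCP) lies where the fingers leave the gripper's body, on its centre line; the fingertips stand 73 mm ahead of it and the grasp point (between the pads) lies 54 mm ahead of it (robot.tip_reach is the distance from the TCP to the fingertips, in m); z points along the fingers, y is the line along which they close (so a half turn about z gives the same grasp; the last joint's range is limited). The gripper opens to 85 mm and grips with 20 to 120 N. Pads are 22 mm wide; open, the fingers measure 114 mm over their backs; the gripper's body (76 mm by 85 mm) begins 54 mm behind the grasp point. The pads swing forward as they close: fully open they stand 13 mm farther back than shut.
Start: joints at [61.667, 5.964, 5.575, 89.605, 0, 77.527], TCP at [0.164, 0.577, 0.304] pointing down, gripper open.
Joint ranges: [-171.21, 171.21], [-48.23, 106.86], [-62.78, 66.21], [-105.2, 120.99], [-86.42, 89.51], [-180, 180]. Speed limits (degrees/s): [127.2, 127.2, 147.25, 180, 180, 180].

INTERFACE

Orientations are given as [roll, pitch, yaw] about the fixed x, y, z axes, in that order (R = Rz(yaw) Ry(pitch) Rx(roll)).
In Python, from plant import robot gives the robot as it stands. Calls block until the motion is done:
- robot.move_pose(position, orientation): joint-space move of the TCP to a pose.
- robot.line_to(position, vel=0.15, rotation=None, guard=None): straight line of the TCP; rotation=None keeps the orientation; vel is the mean speed in m/s. With guard (N) it stops when the force on the tool has changed by that much, and returns True; else False.
- robot.goto_joints(angles): joint-space move.
- robot.set_gripper(opening): finger opening in m; the grip force is fixed at half the most; returns when the fingers have stopped.
- robot.pause(seconds).
- robot.ik(position, orientation): joint angles nearest the present ones, or None.
- robot.observe(): the state.
- robot.grab_frame(name): name is "scene" or "top" or "wrist"; returns the picture (400x640x3 uint8, blue, green, red); there is no depth.
- robot.get_calibration(name): a dict with "vertical_fov" (degrees; the focal length in pixels is half the picture's height over the tangent of half this angle, whatever the lens; pixels are square), "cx", "cy" (the principal point, pixels), "rvec" (rotation vector, rad) and "tvec" (3), from world to camera coordinates, as OpenCV has them. Camera axes: x right, y down, z forward; pixel columns grow to the right and rows downward; lengths in m; the calibration is good to about 2 mm. A picture is of the moment at which its call begins: read the wrist's pose just before it. get_calibration takes no time and is no camera call; for the wrist camera it gives the pose at the moment of the call.
A pose or a line that the arm cannot do raises robot.IKError and nothing moves.
- robot.job_done(): hands the job in; it is judged then, once.
The state is a dict: "time": time; "q": joint angles; "qvel": joint speeds; "joint_torque": joint torques, N m; "tool_pos": TCP position; "tcp_rot": TCP orientation; "ft_force": force on the tool from outside, world axes, zero at the start; "torque": the same for the moment, N m; "gripper_width": finger opening in m; "gripper_force": force on a finger pad.
Only numpy, scipy, OpenCV 4.12 (cv2) and the standard library are available. Lean on these libraries where they do the work, as an engineer would, in place of code of your own. Each camera call takes 0.05 s, during which the arm holds its last target. There are 200 camera calls.

TASK

Clear the loose fit-up parts off the welding bench: stand the two aluminium lugs from the bench upright on their base edge in the two free slots of the white rack (centred over the dark strips), one to a slot, put both bronze bushes upright in the red bin and the square tube piece upright in the blue bin. Set each part down on the floor of its place rather than dropping it, and leave the lug already in the rack and the red-knobbed fixture bolt where they stand.

Things in the scene. Friction and masses are not known exactly. Their poses are not given: they have to be found in the camera images.
- lug_1: a bare aluminium lug of 12 mm plate standing on its straight base edge: base 80 mm long (own x), 12 mm thick (own y), 65 mm tall (own z), narrowing to a round top of radius 25 mm with a black 20 mm bore 40 mm up; flat faces, gripped across its thickness at the top. 0.12 kg, tips over if knocked. Origin: centre of the base edge. The two are alike: either takes either free slot.
- lug_2: another bare aluminium lug of 12 mm plate standing on its straight base edge: base 80 mm long (own x), 12 mm thick (own y), 65 mm tall (own z), narrowing to a round top of radius 25 mm with a black 20 mm bore 40 mm up; flat faces, gripped across its thickness at the top. 0.12 kg, tips over if knocked. Origin: centre of the base edge. The two are alike: either takes either free slot.
- bush_1: a yellow bronze flanged bush standing on its flange: flange 46 mm across and 5 mm thick at the bottom, above it a barrel 34 mm across up to the top at 45 mm, with a dark 20 mm bore in the top. About 0.24 kg. Origin: centre of its underside, z up. The two bushes are alike.
- bush_2: another: a yellow bronze flanged bush standing on its flange: flange 46 mm across and 5 mm thick at the bottom, above it a barrel 34 mm across up to the top at 45 mm, with a dark 20 mm bore in the top. About 0.24 kg. Origin: centre of its underside, z up. The two bushes are alike.
- tube_piece: a short piece of square aluminium tube standing on its cut end, open at the top: 40 by 40 mm outside (own x and y), wall 4 mm, 48 mm tall. About 0.08 kg. Origin: centre of its underside, z up.
- rack: fixed: white plate 120 (own x) by 200 mm (own y), 6 mm thick, with 3 pairs of blue rod hoops, 74 mm long, tops 39 mm above the underside. Each pair, 24 mm clear with a dark strip between, is a slot along own x. Slots centred at own y = -66, 0 (free) and +66 mm (holds stored_lug). A lug stands at own x = 0, lengthways in its slot. Open 10 mm a side to let go. Origin: centre of underside.
- red_bin: open red plastic parts bin fixed to the bench: outside 170 (own x) by 150 mm (own y), walls and floor 4 mm, 60 mm high, but 34 mm at the front (own -x end) and along the first 45 mm of both sides, with sloping cheeks. Inside 162 by 142 mm, empty at the start. Origin: centre of its underside; inner floor 4 mm above it.
- blue_bin: open blue plastic parts bin fixed to the bench: outside 170 (own x) by 150 mm (own y), walls and floor 4 mm, 60 mm high, but 34 mm at the front (own -x end) and along the first 45 mm of both sides, with sloping cheeks. Inside 162 by 142 mm, empty at the start. Origin: centre of its underside; inner floor 4 mm above it.
- stored_lug: a third lug, like lug_1, already standing in the rack slot at own y = +66 mm of the rack; leave it alone. Origin: centre of its base edge, on the rack's base plate.
- fixture_bolt: a loose fixture bolt standing on its red round knob (30 mm across, 18 mm high) with a bright 16 mm steel shank upward, 52 mm tall in all; it stays on the bench where it is. Origin: centre of its underside.

How it is judged:
By the outcome, as a careful person would: the job done as asked, in the order asked, and still so for the second after the job is handed in, with the robot touching nothing.
It also fails if it takes over 134 s, if anything falls off the work surface, if the arm or the gripper's body presses on something with over 40 N, if the wrist force passes 120 N, or if a joint passes its speed limit or range.

## Working session

There is one attempt and no reset: what is moved stays moved. The work goes in short steps, each a Python script; the robot and the scene stay as the last script left them, time stands still between calls to the robot, and variables do not carry over. Pictures are saved under pics/ and viewed, at most 14 in all, crops included, and the job is handed in when it is done.

```bash
ls; mkdir -p pics
python3 - <<'E'
from plant import robot
import cv2
for n in ("top","scene"):
    im=robot.grab_frame(n); cv2.imwrite(f"pics/{n}0.png",im)
    print(n,robot.get_calibration(n))
print(robot.observe()["time"], robot.get_calibration("wrist"), robot.observe()["tcp_rot"])
E
```

```text
pics
top {'vertical_fov': 51.73314322937418, 'cx': 320.42861147228444, 'cy': 192.5005028592469, 'rvec': array([ 2.23265378, -2.16663902,  0.08059512]), 'tvec': array([0.00333277, 0.51153109, 0.92375694])}
scene {'vertical_fov': 57.84301281948115, 'cx': 308.58368927703606, 'cy': 200.80397821478857, 'rvec': array([ 1.84330708,  1.97263577, -0.55789754]), 'tvec': array([ 0.0163491 , -0.40144789,  1.04919335])}
0.1 {'vertical_fov': 66.47225700618446, 'cx': 324.1039611618511, 'cy': 204.60643366698272, 'rvec': array([-2.28621205, -1.72834549, -0.28394678]), 'tvec': array([-0.59907507, -0.04263392,  0.38123685])} [-1.79931105e+02 -1.51736036e-02  1.64141006e+02]
```

View pics/top0.png

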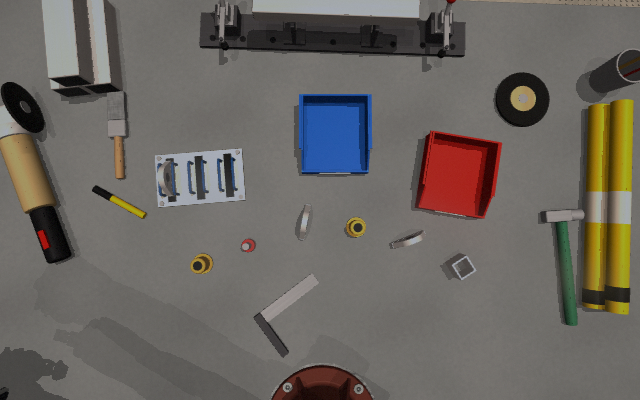

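View pics/scene0.png

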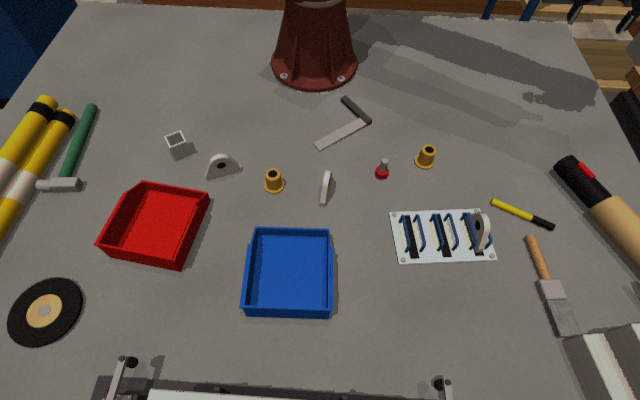

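Top view: lugs at about (305,222) and (407,240), bushes at (355,228) and (201,264), tube at (462,267), bolt at (248,246). The rack is at (200,178) with its stored lug in the left slot, blue bin at (335,134), red bin at (460,175). The scene view agrees. Next I'll take closer wrist pictures.

```bash
cat > h.py <<'E'
from plant import robot
import numpy as np, cv2
def cal(n):
    c=robot.get_calibration(n); f=200/np.tan(np.radians(c["vertical_fov"]/2))
    K=np.array([[f,0,c["cx"]],[0,f,c["cy"]],[0,0,1]]); R=cv2.Rodrigues(np.array(c["rvec"]))[0]
    return K,R,np.array(c["tvec"])
def p2w(C,uv,z):
    "pixel -> world point at height z"
    K,R,t=C; o=-R.T@t; d=R.T@np.linalg.inv(K)@np.r_[uv,1.0]
    return o+d*(z-o[2])/d[2]
def w2p(C,P):
    K,R,t=C; return cv2.projectPoints(np.float64(P).reshape(-1,3),R,t,K,None)[0][:,0]
E
python3 - <<'E'
from h import *
np.set_printoptions(precision=3,suppress=True)
import pickle
C=cal("wrist"); print("cam",-C[1].T@C[2],"axis",C[1][2],"cam right",C[1][0], robot.observe()["tool_pos"])
T=cal("top")
for n,uv,z in [("lugA",(305,222),.05),("lugB",(407,240),.05),("b1",(356,227),.045),("b2",(201,264),.045),("tube",(463,267),.048),("bolt",(248,246),.03),("rack",(200,178),.006),("blue",(335,134),.004),("red",(458,178),.004)]:
    print(n,p2w(T,uv,z))
E
```

```text
cam [0.084 0.599 0.374] axis [ 0.309 -0.089 -0.947] cam right [ 0.273  0.962 -0.001] [0.164 0.577 0.303]
lugA [0.444 0.051 0.05 ]
lugB [ 0.411 -0.173  0.05 ]
b1 [ 0.436 -0.061  0.045]
b2 [0.346 0.274 0.045]
tube [ 0.356 -0.297  0.048]
bolt [0.387 0.176 0.03 ]
rack [0.537 0.295 0.006]
blue [ 0.649 -0.011  0.004]
red [ 0.555 -0.299  0.004]
```

Run:
```python
from h import *
import pickle
for n,y in [("A",0.2),("B",-0.17)]:
    robot.move_pose([.42,y,.30],[180,0,180]); robot.pause(.2)
    C=cal("wrist"); im=robot.grab_frame("wrist"); cv2.imwrite(f"pics/w{n}.png",im); pickle.dump(C,open(f"w{n}.pkl","wb"))
    print(robot.observe()["time"],robot.observe()["q"])
    cv2.imwrite(f"pics/w{n}x.png",cv2.resize(im,(800,500),interpolation=cv2.INTER_CUBIC))
```

```text
2.0167 [ 9.34987346e+00 -1.77966428e+01 -1.71065355e+01  9.06916551e+01
  2.11382039e-03  9.29674475e+00]
3.65 [-3.85676400e+01 -2.00093398e+01 -1.88765882e+01  9.11295864e+01
  2.36264871e-03 -3.86444127e+01]
```

View pics/wAx.png

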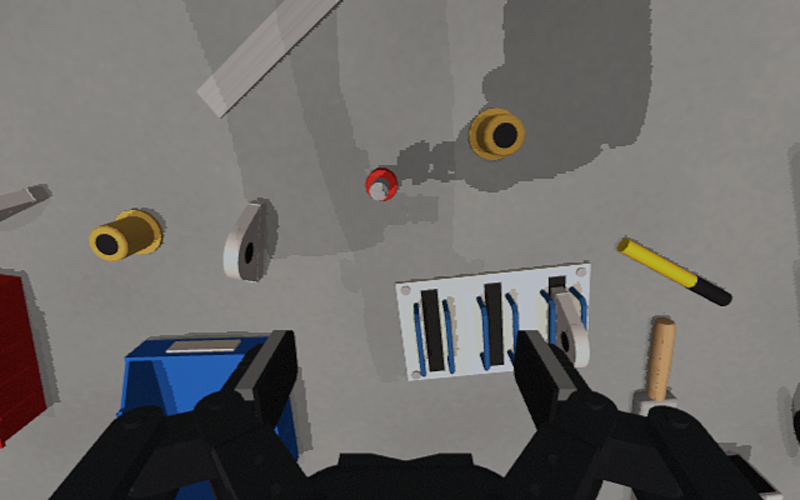

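View pics/wBx.png

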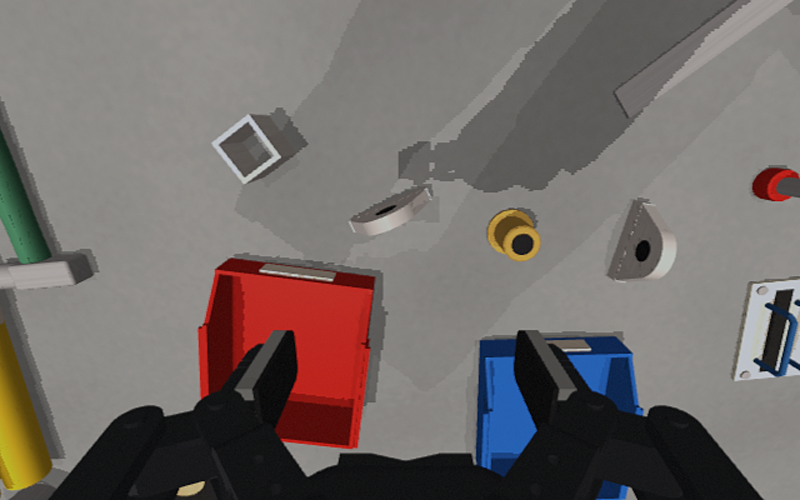

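Wrist view A (800 px wide) shows the rack at (396–590, 262–381), lug A at (250,240), bush 2 at (498,133), bolt at (381,185) and bush 1 at (125,235). View B shows the tube at (248,150), lug B at (390,210), bush 1 at (515,237), lug A at (640,245) and both bins, their low front with a label facing the robot. I'll zoom in to get exact points.

Run:
```python
from h import *
A=cv2.imread("pics/wA.png");B=cv2.imread("pics/wB.png")
def t(im,x,y,w,h,s,step):
    c=cv2.resize(im[y:y+h,x:x+w],None,fx=s,fy=s,interpolation=cv2.INTER_CUBIC)
    c=cv2.convertScaleAbs(c,alpha=1.3,beta=10)
    for k in range(-x%step,w,step): cv2.line(c,(k*s,0),(k*s,4 if (x+k)%50 else 14),(0,255,0),1); cv2.putText(c,str(x+k),(k*s+2,12),0,.35,(0,255,255),1)
    for k in range(-y%step,h,step): cv2.line(c,(0,k*s),(8,k*s),(0,255,0),1); cv2.putText(c,str(y+k),(10,k*s+4),0,.35,(0,255,255),1)
    return c
m=np.vstack([np.hstack([t(A,155,152,80,60,5,10),t(B,470,152,80,60,5,10)]),np.hstack([t(B,272,140,80,60,5,10),t(B,165,85,80,60,5,10)])])
cv2.imwrite("pics/m1.png",m)
cv2.imwrite("pics/m2.png",t(A,310,200,170,110,4,10))
```

```text
(no output)
```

View pics/m1.png

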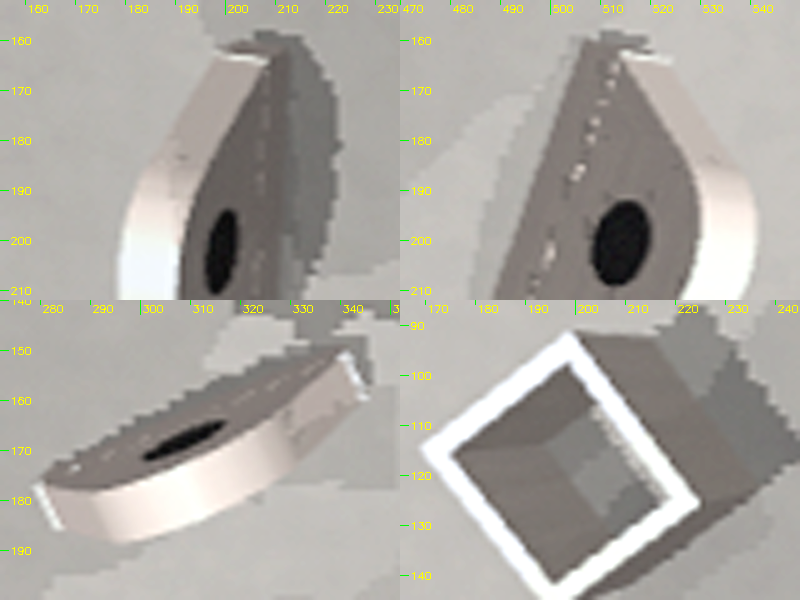

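View pics/m2.png

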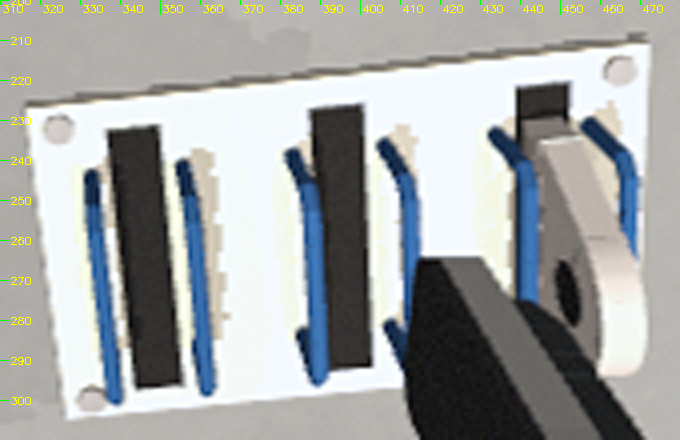

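Lugs, tube and rack are all clear in the crops. Bores: lug A (198.8,201.6) in A and (513.8,200.2) in B, lug B (308.2,167.6) in B. Next I'll fit poses to these points and overlay the models.

```bash
cat > fit.py <<'E'
from h import *
import pickle
from scipy.optimize import least_squares
np.set_printoptions(precision=4,suppress=True)
V={k:pickle.load(open(f"w{k}.pkl","rb")) for k in "AB"}; V["T"]=cal("top")
def Rz(a): c,s=np.cos(a),np.sin(a); return np.array([[c,-s,0],[s,c,0],[0,0,1]])
def place(p,P): return np.atleast_2d(P)@Rz(p[2]).T+[p[0],p[1],0]
def fit(n,obs,p0):
    def r(p): return np.concatenate([w2p(V[v],place(p,P))[0]-uv for v,uv,P in obs])
    s=least_squares(r,p0,loss="soft_l1"); print(n,s.x[:2],np.degrees(s.x[2]),"res px",r(s.x).round(1)); return s.x
h=.010;S=.006
m2=lambda x,y:(310+x/4-.4,200+y/4-.4)
# lug A: own x = world +x, own y = world +y
P={}
P["lugA"]=fit("lugA",[("A",(198.8,201.6),(0,S,.04)),("B",(513.8,200.2),(0,-S,.04)),("A",(208,164.6),(-.04,S,h)),("A",(198,162),(-.04,-S,h)),("B",(514.2,163),(-.04,-S,h)),("B",(524,164),(-.04,S,h)),("B",(506.6,159.2),(-.04,-S,0))],[.44,.05,0])
# lug B: own x ~ world -y.., face seen (towards robot) = -y own if own x -> world +y rotated: own x=+y => own y=-x
P["lugB"]=fit("lugB",[("B",(308.2,167.6),(0,S,.04)),("B",(279.2,176.4),(-.04,S,h)),("B",(283.2,185.2),(-.04,-S,h)),("B",(339.8,149.8),(.04,S,h)),("B",(345,159.2),(.04,-S,h))],[.41,-.17,1.9])
t=.02
P["tube"]=fit("tube",[("B",(168.8,114.6),(-t,-t,.048)),("B",(198.2,91.2),(-t,t,.048)),("B",(224.4,124.6),(t,t,.048)),("B",(194.6,144.6),(t,-t,.048))],[.36,-.3,.7])
P["rack"]=fit("rack",[("A",(316.1,226.4),(-.06,-.1,.006)),("A",(472.1,210.4),(-.06,.1,.006)),("A",(326.6,304.1),(.06,-.1,.006)),("A",m2(146.2,257),(0,-.066,.006)),("A",m2(342,237.5),(0,0,.006))],[.54,.3,0])
P["blue"]=fit("blue",[("B",(480*.8,339*.8),(-.085,-.075,.034)),("T",(299,94),(.085,.075,.06)),("T",(372,94),(.085,-.075,.06))],[.65,0,0])
P["red"]=fit("red",[("B",(220*.8,259*.8),(-.085,-.075,.034)),("B",(382*.8,271*.8),(-.085,.075,.034)),("T",(431,131),(.085,.075,.06)),("T",(501,145),(.085,-.075,.06))],[.55,-.3,0])
for n,v,uv in [("b1","A",(85.5,195.1)),("b1","B",(417.5,194.3)),("b1","T",(356.5,227.5)),("b2","A",(403.9,107.9)),("b2","T",(198.5,265))]: print(n,v,p2w(V[v],uv,.045))
print("bolt",p2w(V["A"],(376*.8,190*.8),.052),p2w(V["A"],(381*.8,182*.8),.01))
pickle.dump(P,open("P.pkl","wb"))
E
python3 fit.py
python3 - <<'E'
import sys,io,contextlib
with contextlib.redirect_stdout(io.StringIO()): from fit import *
def outline(y):
    a0=np.arctan2(.03,.04); d=np.hypot(.04,.03); b=np.arccos(.025/d)   # tangent from (40,h=10)
    th=np.linspace(-a0+b,np.pi+a0-b,30); c=np.c_[.025*np.cos(th),.04+.025*np.sin(th)]
    o=np.vstack([[.04,0],[.04,h],c,[-.04,h],[-.04,0],[.04,0]]); return np.c_[o[:,0],0*o[:,0]+y,o[:,1]]
th=np.linspace(0,2*np.pi,30)
def circ(y): return np.c_[.01*np.cos(th),0*th+y,.04+.01*np.sin(th)]
def crop(v,box,items):
    x,y,w,hh=box;s=5;im=cv2.imread(f"pics/w{v}.png")[y:y+hh,x:x+w];im=cv2.convertScaleAbs(cv2.resize(im,None,fx=s,fy=s,interpolation=cv2.INTER_CUBIC),alpha=1.3)
    for n,L,col in items:
        q=((w2p(V[v],place(P[n],L))-[x,y]+.5)*s).astype(int); cv2.polylines(im,[q],False,col,1)
    return im
g=(0,255,0);r=(0,0,255)
L=lambda n:[(n,outline(S),g),(n,outline(-S),r),(n,circ(S),g),(n,circ(-S),r)]
f=.06;k=.1
rk=[("rack",[(-f,-k,.006),(-f,k,.006),(f,k,.006),(f,-k,.006),(-f,-k,.006)],g)]+[("rack",[(-f,q,.006),(f,q,.006)],r) for q in(-.066,0,.066)]
a=np.hstack([crop("A",(165,150,80,85),L("lugA")),crop("B",(475,150,80,85),L("lugA"))])
cv2.imwrite("pics/o1.png",a); 
b=crop("B",(265,135,90,60),L("lugB")); c=crop("A",(310,200,170,110),rk)
c=cv2.resize(c,None,fx=.53,fy=.53,interpolation=cv2.INTER_AREA)
W=800; o=np.zeros((600,800,3),np.uint8); o[:300,:450]=b; o[305:305+c.shape[0],:c.shape[1]]=c; 
cv2.imwrite("pics/o2.png",o)
E
```

```text
lugA [0.4462 0.0515] -11.48850527710823 res px [ 0.3  0.9 -0.7  0.5  3.3 -1.2  3.1 -0.6 -2.5 -1.4 -2.9 -0.4  0.3  0.8]
lugB [ 0.4136 -0.185 ] 113.58171337930234 res px [-0.1  0.8  0.  -0.2  0.3 -0.2  0.5 -0.1 -0.8 -0.2]
tube [ 0.356  -0.2999] 34.27781025288158 res px [-0.3 -0.5 -0.  -0.8 -0.1  0.3  0.5  2.3]
rack [0.539  0.2958] 6.53266807540764 res px [-0.2 -0.2  0.3 -0.5 -0.4 -0.2  0.1  0.5  0.1  0.5]
blue [ 0.6389 -0.0147] 1.901020339229252 res px [ 0.4 10.9  4.4  1.1 -0.4  1.2]
red [ 0.5506 -0.2806] -8.406341574904534 res px [ 0.3 -0.2 -1.9  7.8 -0.2  2.4 -3.   0.5]
b1 A [ 0.4372 -0.0661  0.045 ]
b1 B [ 0.4361 -0.0656  0.045 ]
b1 T [ 0.435  -0.0622  0.045 ]
b2 A [0.3439 0.2812 0.045 ]
b2 T [0.344  0.2788 0.045 ]
bolt [0.3877 0.1758 0.052 ] [0.3869 0.1774 0.01  ]
```

View pics/o1.png

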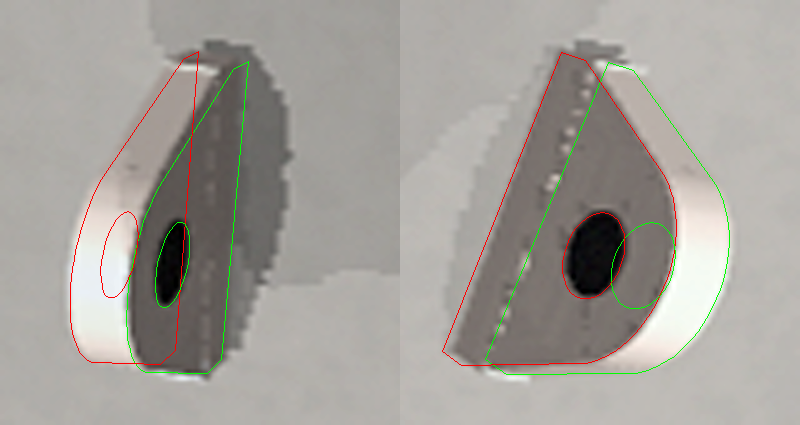

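View pics/o2.png

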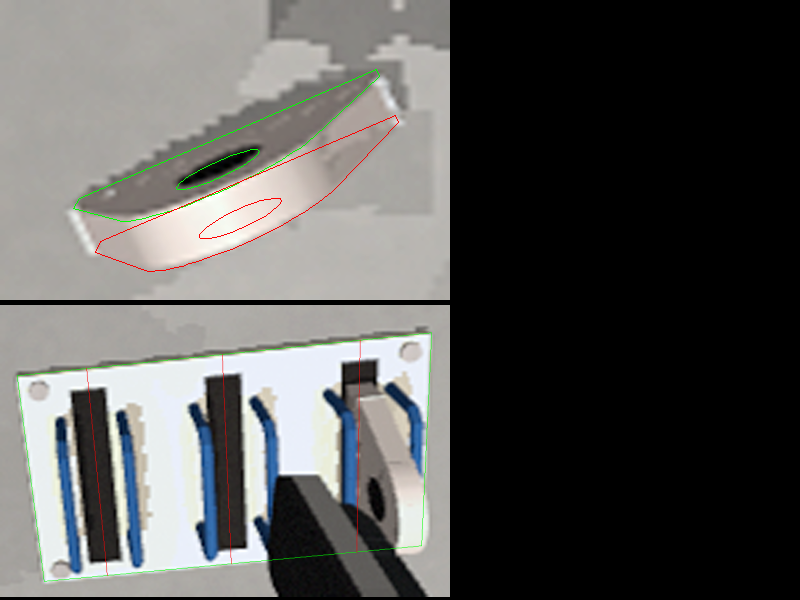

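Rack fit is within 0.5 px. The lug shoulders show opposite shifts in the two views, so the vertical ends are taller than the 10 mm I assumed. I'll refit with that height free.

```bash
for h in .016 .018 .020 .022; do sed -i "s/^h=[.0-9]*;/h=$h;/" fit.py; echo $h; python3 fit.py | grep lug; done
```

```text
.016
lugA [0.4457 0.0516] -10.178856393715645 res px [ 0.3  0.4 -0.6  0.2  0.7 -0.8  0.4 -0.  -0.2 -0.9 -0.3 -0.1 -0.3  0.4]
lugB [ 0.4126 -0.1847] 113.5673415480364 res px [ 0.1 -0.1 -0.5  0.1 -0.1  0.3  1.  -0.1 -0.3 -0.1]
.018
lugA [0.4456 0.0516] -9.872483901076837 res px [ 0.3  0.3 -0.6  0.2 -0.1 -0.6 -0.4  0.2  0.7 -0.6  0.6  0.1 -0.5  0.4]
lugB [ 0.4123 -0.1846] 113.56628032122745 res px [ 0.1 -0.4 -0.7  0.3 -0.3  0.4  1.2 -0.2 -0.1 -0. ]
.020
lugA [0.4455 0.0516] -9.895265830567638 res px [ 0.4  0.2 -0.5  0.  -0.7 -0.4 -1.1  0.4  1.8 -0.4  1.8  0.3 -0.4  0.2]
lugB [ 0.412  -0.1846] 113.56624829786745 res px [ 0.2 -0.7 -0.9  0.4 -0.5  0.6  1.3 -0.2  0.1 -0. ]
.022
lugA [0.4453 0.0517] -9.962050175829058 res px [ 0.4  0.  -0.4 -0.1 -1.2 -0.2 -1.7  0.6  2.9 -0.3  3.   0.5 -0.3  0.1]
lugB [ 0.4117 -0.1845] 113.56053744118579 res px [ 0.2 -1.  -1.1  0.5 -0.7  0.8  1.4 -0.2  0.2  0. ]
```

```bash
sed -i "s/^h=[.0-9]*;/h=.017;/" fit.py
cat > act.py <<'E'
from h import *
np.set_printoptions(precision=4,suppress=True)
st=robot.observe
def pick(xy,yaw,zg,opening,zhi=.24):
    "zg: height of the grasp point on the part"
    z=zg+.054; o=[180,0,yaw]
    robot.move_pose([*xy,zhi],o); robot.set_gripper(opening)
    robot.line_to([*xy,z+.03],vel=.25); hit=robot.line_to([*xy,z],vel=.06,guard=15)
    robot.set_gripper(0); s=st(); print("grip",s["gripper_width"],s["gripper_force"],s["tool_pos"],"hit",hit,s["time"])
    robot.line_to([*xy,z+.02],vel=.08); robot.line_to([*xy,zhi],vel=.25)
    print("held",st()["gripper_width"],st()["ft_force"])
def put(xy,yaw,zg,floor,open_to,zhi=.24,wait=False):
    z=zg+.054+floor
    robot.move_pose([*xy,zhi],[180,0,yaw]); robot.line_to([*xy,z+.012],vel=.2); robot.pause(.15)
    hit=robot.line_to([*xy,z-.004],vel=.02,guard=5)
    s=st(); print("set",s["tool_pos"],"err z %.4f"%(s["tool_pos"][2]-z),"hit",hit,s["ft_force"],s["gripper_width"],s["time"])
    if wait: return
    robot.set_gripper(open_to); robot.pause(.1)
    robot.line_to([*xy,z+.03],vel=.06); robot.line_to([*xy,zhi],vel=.3); print("t",st()["time"])
def rackpt(s,p=(.539,.2958),a=np.radians(6.53)): return (p[0]-s*np.sin(a),p[1]+s*np.cos(a))
E
python3 - <<'E'
from act import *
print(robot.tip_reach)
pick((.4456,.0516),170,.058,.045)
put(rackpt(0),186.5,.058,.006,.032,wait=True)
cv2.imwrite("pics/c1.png",np.vstack([cv2.resize(robot.grab_frame("wrist")[150:400,130:530],(800,500))]))
E
```

```text
0.0726
grip 0.01096882329786284 59.01820421218872 [0.446  0.0515 0.1125] hit False 6.6333
held 0.010774336183526863 [ 0.5619  0.4826 -1.5541]
set [0.5388 0.2958 0.1185] err z 0.0005 hit True [-0.6316 -0.2962  4.5177] 0.011119077171841013 10.0833
```

View pics/c1.png

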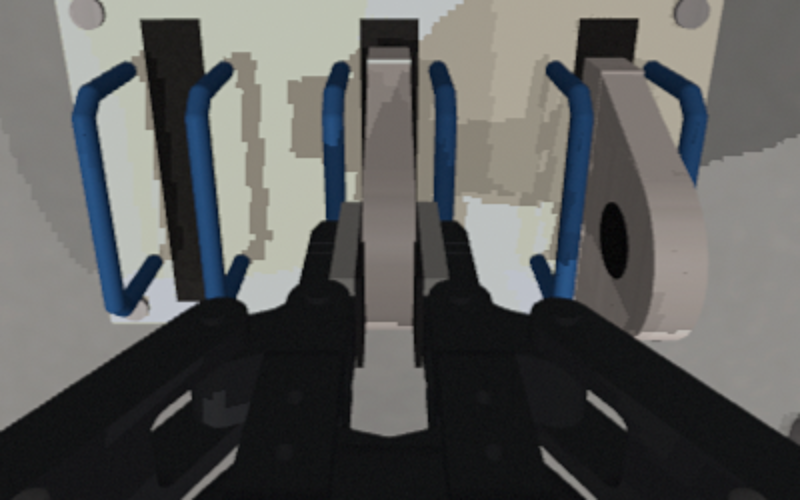

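The lug stands in the middle slot, centred over the dark strip at (388,40), and its near end matches the stored lug. Contact came at the expected height, so I'll release it and fetch lug B.

Run:
```python
from act import *
p=st()["tool_pos"]; robot.set_gripper(.032); robot.pause(.1)
robot.line_to([p[0],p[1],.15],vel=.06); robot.line_to([p[0],p[1],.24],vel=.3)
pick((.4125,-.1846),113.6,.058,.045)
put(rackpt(-.066),186.5,.058,.006,.032)
robot.pause(.2)
cv2.imwrite("pics/c2.png",cv2.resize(robot.grab_frame("wrist")[130:400,100:540],(800,490)))
```

```text
grip 0.011064167365492157 59.0391343832016 [ 0.4128 -0.1849  0.1125] hit False 15.3833
held 0.0107209803527712 [ 0.9784  0.6365 -1.875 ]
set [0.5464 0.2302 0.1186] err z 0.0006 hit True [-0.6433 -0.9096  5.2646] 0.011059560039145292 19.4083
t 20.95
```

View pics/c2.png

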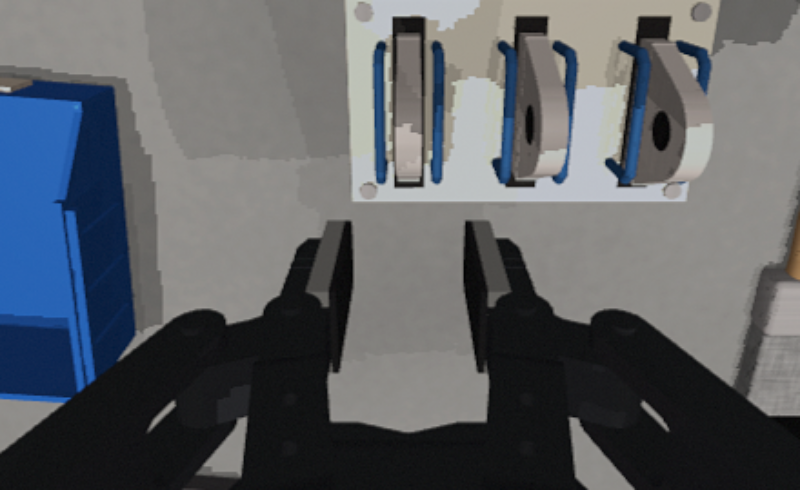

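All three lugs are upright in their slots (near 408, 530 and 660 px). The bin poses need to be better, so I'll fit their silhouettes in the top and scene pictures.

```bash
cat > bins.py <<'E'
from h import *
from scipy.optimize import minimize
Cs={n:cal(n) for n in("top","scene")}; H={n:cv2.cvtColor(cv2.imread(f"pics/{n}0.png"),cv2.COLOR_BGR2HSV) for n in Cs}
B=np.array([(x,y,z) for y in(-.075,.075) for x,z in((-.085,0),(-.085,.034),(-.04,.034),(-.025,.06),(.085,.06),(.085,0))])
def mask(n,col):
    h=H[n]; m=cv2.inRange(h,(108,120,60),(125,255,255)) if col=="blue" else cv2.inRange(h,(0,150,50),(5,255,255))|cv2.inRange(h,(174,150,50),(180,255,255))
    k,l,s,_=cv2.connectedComponentsWithStats(m); i=1+np.argmax(s[1:,4]); pts=np.argwhere(l==i)[:,::-1]
    return cv2.convexHull(pts.astype(np.float32)), s[i]
for col,p0 in(("blue",(.645,-.013,0)),("red",(.555,-.29,-.17))):
    M={n:mask(n,col) for n in Cs}
    def cost(p,each=False):
        c,s=np.cos(p[2]),np.sin(p[2]); W=B@np.array([[c,s,0],[-s,c,0],[0,0,1]])+[p[0],p[1],0]; r=[]
        for n in Cs:
            a=cv2.convexHull(w2p(Cs[n],W).astype(np.float32)); b=M[n][0]
            i=cv2.intersectConvexConvex(a,b)[0]; r.append(i/(cv2.contourArea(a)+cv2.contourArea(b)-i))
        return r if each else -sum(r)
    r=minimize(cost,p0,method="Nelder-Mead",options=dict(initial_simplex=[p0]+[np.array(p0)+d for d in([.02,0,0],[0,.02,0],[0,0,.1])]))
    print(col,r.x[:2],np.degrees(r.x[2]),"IoU",cost(r.x,True),[M[n][1] for n in Cs])
E
python3 bins.py
```

```text
blue [ 0.64285701 -0.00994693] 1.88692577930384 IoU [0.943286036942962, 0.9482894386028536] [array([ 299,   94,   73,   80, 5095], dtype=int32), array([ 239,  226,   94,   93, 7179], dtype=int32)]
red [ 0.55938892 -0.28839582] -8.040056462032748 IoU [0.9715330346224943, 0.9822208911309825] [array([ 417,  131,   85,   87, 5835], dtype=int32), array([  94,  180,  116,   92, 7032], dtype=int32)]
```

Run:
```python
from act import *
a=np.radians(-8); red=lambda x,y:(.5594+x*np.cos(a)-y*np.sin(a),-.2884+x*np.sin(a)+y*np.cos(a))
pick((.4366,-.0658),100,.031,.065)
put(red(0,-.034),82,.031,.004,.056)
pick((.344,.280),129,.031,.065)
put(red(0,.034),82,.031,.004,.056)
robot.pause(.1); 
cv2.imwrite("pics/c3.png",np.hstack([robot.grab_frame("top")[100:300,240:540],robot.grab_frame("wrist")[:200,170:470]]))
```

```text
grip 0.03217591379628242 60.091623407788575 [ 0.4369 -0.066   0.0857] hit False 24.5083
held 0.03239010903877995 [-0.0142  0.5525 -4.6889]
set [ 0.5546 -0.322   0.0897] err z 0.0007 hit True [0.0477 1.0681 5.7591] 0.03232918468762318 28.2667
t 29.9333
grip 0.03234052409337969 60.098240019287914 [0.3444 0.2802 0.0857] hit False 34.1583
held 0.0321271544727219 [-0.4084  0.4173 -2.8412]
set [ 0.564  -0.2547  0.0897] err z 0.0007 hit True [-1.4312  1.1718  4.5593] 0.03212783629346327 38.9
t 40.5583
```

View pics/c3.png

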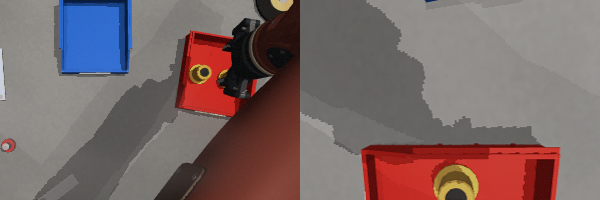

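Both bushes stand upright in the red bin: one at (201,72) in the top crop, the other partly hidden by the gripper. Tube next.

Run:
```python
from act import *
pick((.356,-.2997),124.3,.030,.072)
put((.643,-.010),91.9,.030,.004,.062)
robot.move_pose([.3,.35,.35],[180,0,180]); robot.pause(.2)
im=np.vstack([robot.grab_frame("top")[70:300,130:530],robot.grab_frame("scene")[110:340,60:460+60][:, :400]])
cv2.imwrite("pics/c4.png",im); print(st()["time"])
```

```text
grip 0.03948482479181088 60.45744180679321 [ 0.3562 -0.3001  0.0846] hit False 43.775
held 0.03929461578783834 [ 0.199   0.0423 -1.3466]
set [ 0.6429 -0.01    0.0886] err z 0.0006 hit True [-0.3522  0.0198  4.6165] 0.039217887502766564 47.9583
t 49.6167
51.7667
```

View pics/c4.png

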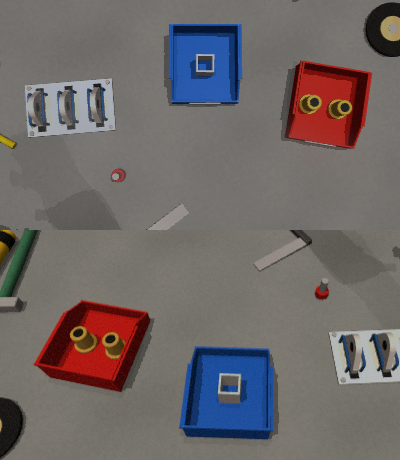

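Everything is in place: three lugs upright in the rack (top crop 37, 68 and 98 px), the bushes upright in the red bin at (313,102) and (340,107), and the tube upright in the blue bin at (205,64). The bolt hasn't moved.

```bash
python3 -c "
from plant import robot
print(robot.job_done())"
```

```text
the job is handed in; nothing more can be done
None
```

I handed the job in at about 52 s of the 134 s allowed: both lugs stand in the free rack slots, both bushes are upright in the red bin, the tube is upright in the blue bin, and the stored lug and fixture bolt were left where they stood.

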